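# Dial the combination lock open and hold it up by its shackle

### The job

Open the combination lock that stands in the bench holder: turn its dial anticlockwise, click by click, until the pointer clicks home at the notch mark next to the shackle, then pull the shackle straight up out to its stop (do not lift the lock out of its holder while it is still shut). Then lift the lock out by the open shackle and present it: finish while still holding it by the shackle, hanging upright and still, its underside at least 10 cm above the bench, with the small things round the holder left where they are.

Things in the scene. Friction and masses are not known exactly. Their poses are not given: they have to be found in the camera images.
- holder: Fixed aluminium holder screwed to the bench, a shallow pocket 84 mm (x) by 182 mm (y) outside, rim 24 mm high, floor 6 mm thick, with 2 mm play round the lock. Origin on the bench surface, directly under the shackle; its axes are parallel to those of the seated lock; z up. With a 22 mm lug at each end it spans y = -140 to +78 mm.
- lock: Loose lock standing upright, 18 mm deep in the holder, about 0.5 kg in all. Body x = -32 to 32 mm, y = -112 to 50, z = 0 to 48 in its own frame: steel block with shackle at y > -35, grey plastic dial housing at y < -35. Origin at the underside directly under the shackle, z up. It balances within about 10 mm of the shackle.
- dial (a joint): Angle of the lock's dial in rad, growing anticlockwise from above, range -2 to 0.5. At 0 the pointer is at the notch mark and the lock can open (within about 0.14). Starts at -0.6 to -1.4. It clicks every 20 degrees (0.349), one click being at 0; passing a click takes about 0.1 N m; let go within a third of a step of a click, it settles into it.
- dial_grip (a point): Grip point on the dial's vertical axis, 85 mm from the shackle towards -y of the lock, 76 mm above its underside. Black skirt, 52 mm diameter, 6 mm thick, with an upright bar grip 14 mm wide, 44 long, 30 high; bar top 8 mm above this point, skirt 22 mm below. The bar lies along this point's y; its +y end, with the white line, is the pointer. Turns with the dial; parallel to the lock at 0.
- notch_mark (a point): White raised mark on the lock's top, 4 by 13 mm, 35.5 mm from the dial's axis towards the shackle: here the pointer must point.
- shackle (a joint): How far the shackle is pulled up out of the lock in m: 0 shut, 0.022 at its stop. Locked, it gives 2 to 3 mm, then the whole lock lifts; with the dial at the notch it slides freely, and drops back under its own weight (0.08 kg) when let go. The lock hangs from it at the stop.
- shackle_bar (a point): Middle of the shackle's horizontal crossbar: a square steel bar 10 by 10 mm, 64 mm long along the lock's x axis, on two upright 10 mm legs (44 mm clear between them). Shut, this point is 88 mm above the lock's underside and there are 35 mm clear under the bar. It moves with the shackle.
- objective_can: Small pale see-through screw-top can with a grey ribbed lid, 39 mm diameter, 50 mm high, standing beyond the holder; a bystander. Origin at the centre of its underside.
- loupe: Small black eye loupe, 36 mm diameter, 34 mm high, on the robot's side of the holder; a bystander. Origin at the centre of its underside.
- micrometer_case: Flat black case, 34 by 84 by 12 mm, past the shackle end of the holder; a bystander. Origin at the centre of its underside.
Things that resemble listed ones, but are neither listed nor needed, are in the scene too. What is shaped like the lock but brown is not meant.

How it is judged:
On the way, in this order (a step that is already met when the one before it is completed fails the run):
1. the dial stands at its opening notch, the shackle still down and the lock in its holder (value of joint dial between -0.14 and 0.14 rad and value of joint shackle below 0.006 m and height (world z) of lock below 0.02 m), for 0.2 s.
2. the shackle is pulled out to its stop (value of joint shackle above 0.018 m), for 0.1 s.
At the end, for the whole second after the job is handed in: The lock hangs from the gripper by its open shackle (pulled out more than 18 mm of 22), dial at the notch within 0.2 rad, underside at least 95 mm above the bench, upright within 20 degrees, slower than 30 mm/s, held by the fingers and not touching the holder (height (world z) of lock above 0.095 m and value of joint shackle above 0.018 m and value of joint dial between -0.2 and 0.2 rad and angle between lock's own z axis and vertical below 0.35 rad and linear speed of lock below 0.03 m/s and contact force between the fingers and lock above 1 N and contact force between lock and holder below 0.1 N); the arm keeps its last pose, push and grip.
It fails at once if the lock is lifted out of its holder while its shackle is shut (height (world z) of lock above 0.03 m and value of joint shackle below 0.012 m).
It fails at once if a small thing beside the holder is pushed away or knocked over (distance of any of objective_can, loupe, micrometer_case from where it was at the start of the episode above 0.03 m or angle between any of objective_can, loupe's own z axis and vertical above 0.6 rad).
It also fails if it takes over 48 s, if anything falls off the work surface, if the arm or the gripper's body presses on something with over 40 N, if the wrist force passes 120 N, or if a joint passes its speed limit or range.

### The arm

A 6-joint arm with a two-finger parallel gripper is mounted at the origin on a cart in front of the work surface, level with it; the furniture and walls round the work are solid. World frame = base frame: x ahead of the robot, y to its left, z up, the work surface at z = 0. Lengths are in m, angles in rad, forces in N, time in s.
With the tool pointing down it reaches from about 0.275 to 0.825 m from the base axis. Payload 4.9 kg.
Tool frame: the origin (TCP) lies midway between the tips of the shut fingers; the grasp point (between the pads) lies 19 mm behind it (bot.grip_depth is the distance from the TCP to the grasp point, in m); z points along the fingers, y is the line along which they close (so a half turn about z gives the same grasp; the last joint's range is limited). The gripper opens to 85 mm and grips with 20 to 120 N. Pads are 22 mm wide; open, the fingers measure 114 mm over their backs; the gripper's body (76 mm by 85 mm) begins 54 mm behind the grasp point. The pads swing forward as they close: fully open they stand 13 mm farther back than shut.
Start: joints at [-1.384, 0.326, -0.193, 1.052, 0, 1.437], TCP at [0.173, -0.522, 0.231] pointing down, gripper open.
Joint ranges: [-2.65, 2.65], [-0.97, 1.79], [-1.3, 1.35], [-1.93, 2.1], [-1.47, 1.37], [-3.14, 3.14]. Speed limits (rad/s): [2.57, 2.57, 3.14, 3.14, 3.14, 3.14].

### API

Orientations are given as a unit quaternion [w, x, y, z].
In Python, from cell import bot gives the robot as it stands. Calls block until the motion is done:
- bot.move_pose(position, orientation): joint-space move of the TCP to a pose.
- bot.move_linear(position, speed=0.15, rotation=None, until_force=None): straight line of the TCP; rotation=None keeps the orientation; speed is the mean speed in m/s. With until_force (N) it stops when the force on the tool has changed by that much, and returns True; else False.
- bot.goto_joints(angles): joint-space move.
- bot.set_gripper(opening, grasp_force=None): opening from 0.0 (shut) to 1.0 (fully open); grasp_force is the grip in N (None keeps the last); returns when the fingers have stopped.
- bot.wait(seconds).
- bot.solve_ik(position, orientation): joint angles nearest the present ones, or None.
- bot.camera(name): name is "scene" or "side" or "wrist"; returns the picture (384x512x3 uint8, red, green, blue); there is no depth.
- bot.calibration(name): a dict with "mtx" (3x3 intrinsics, pixels), "k1" (the pictures are not rectified: a ray, as slopes to the right and down, at radius r is drawn at 1 + k1 r^2 times it, then the intrinsics apply), "extrinsics" (4x4, takes a point from world to camera coordinates); the wrist camera has in their place "hand_eye" (4x4, takes a point from camera to tool coordinates, whose origin is the TCP and whose axes are the flange's). Camera axes: x right, y down, z forward; pixel columns grow to the right and rows downward; lengths in m; the calibration is good to about 2 mm. A picture is of the moment at which its call begins: read the wrist's pose just before it. calibration takes no time and is no camera call.
A pose or a line that the arm cannot do raises bot.PlanningError and nothing moves.
- bot.close_job(): hands the job in; it is judged then, once.
Trained networks look in the newest picture that a camera, given by its name, has taken for a name from the list of things; names that differ only in an ending like _2 or _b are one class to them, and where a whole thing is asked for, a point or a joint stands for the part that bears it (a point fixed in the world has none). Each returns a list of dicts, best first, with "confidence" (0 to 1); they miss things now and then, are a little off and sometimes report something else, mostly with a low value. They report only what shows in the picture. A call takes as long as a camera call. They do not tell look-alikes from the thing itself.
- bot.search_frame(camera, thing): "bbox" ([left, top, width, height] in pixels, round what is visible of it).
Readings, each from a call of its own:
- bot.read_clock(): time.
- bot.read_joint_positions(): joint angles.
- bot.read_joint_vel(): joint speeds.
- bot.read_joint_efforts(): joint torques, N m.
- bot.read_position(): TCP position.
- bot.read_tool_rot(): TCP orientation.
- bot.read_ft_force(): force on the tool from outside, world axes, zero at the start.
- bot.read_moment(): the same for the moment, N m.
- bot.read_gripper_width(): opening from 0.0 (shut) to 1.0 (fully open).
- bot.read_finger_force(): force on a finger pad.
Only numpy, scipy, OpenCV 4.12 (cv2) and the standard library are available. Lean on these libraries where they do the work, as an engineer would, in place of code of your own. Each camera call takes 0.05 s, during which the arm holds its last target. There are 200 camera calls.

## Working session

There is one attempt and no reset: what is moved stays moved. The work goes in short steps, each a Python script; the robot and the scene stay as the last script left them, time stands still between calls to the robot, and variables do not carry over. Pictures are saved under pics/ and viewed, at most 10 in all, crops included, and the job is handed in when it is done.

```bash
mkdir -p pics; cat > h.py <<'E'
import numpy as np, cv2
from cell import bot
def save(cam,name):
    im=bot.camera(cam); cv2.imwrite('pics/'+name,im[:,:,::-1]); return im
def wpose(cal):
    from scipy.spatial.transform import Rotation as R
    p=np.array(bot.read_position()); q=np.array(bot.read_tool_rot())
    T=np.eye(4); T[:3,:3]=R.from_quat(q[[1,2,3,0]]).as_matrix(); T[:3,3]=p
    return T@np.array(cal['hand_eye'])      # cam->world
def c2w(cam):
    c=bot.calibration(cam)
    return c, (wpose(c) if cam=='wrist' else np.linalg.inv(np.array(c['extrinsics'])))
def ray(c,uv):
    K=np.array(c['mtx']); d=cv2.undistortPoints(np.array([[uv]],float),K,np.array([c['k1'],0,0,0.]))[0,0]
    return np.array([d[0],d[1],1.])
def at_z(c,T,uv,z):
    d=T[:3,:3]@ray(c,uv); o=T[:3,3]; return o+d*(z-o[2])/d[2]
def proj(c,T,P):
    Ti=np.linalg.inv(T); rv,_=cv2.Rodrigues(Ti[:3,:3])
    return cv2.projectPoints(np.array(P,float).reshape(-1,3),rv,Ti[:3,3],np.array(c['mtx']),np.array([c['k1'],0,0,0.]))[0][:,0]
E
python3 - <<'E'
from h import *
a=save('scene','a_scene.png'); 
for t in ['lock','dial_grip','shackle_bar','notch_mark','loupe','objective_can','micrometer_case']:
    print(t,[(np.round(d['bbox']).astype(int).tolist(),round(d['confidence'],2)) for d in bot.search_frame('scene',t)])
b=save('side','a_side.png')
for t in ['lock','dial_grip','shackle_bar']:
    print(t,[(np.round(d['bbox']).astype(int).tolist(),round(d['confidence'],2)) for d in bot.search_frame('side',t)])
s=np.hstack([a,b])[:,:,::-1]; cv2.imwrite('pics/a.png',cv2.resize(s,(800,300)))
for n in('scene','side'):
    c,T=c2w(n); print(n,np.round(T,3).tolist(),c['k1'])
print(bot.calibration('wrist'),bot.read_clock())
E
```

```text
lock [([176, 175, 57, 72], 0.89), ([282, 152, 42, 55], 0.83), ([243, 245, 49, 96], 0.72)]
dial_grip [([207, 175, 23, 24], 0.91), ([262, 244, 29, 33], 0.73), ([291, 164, 23, 23], 0.57)]
shackle_bar [([250, 280, 39, 27], 0.77), ([289, 164, 25, 23], 0.74), ([186, 193, 28, 23], 0.65)]
notch_mark [([176, 173, 56, 76], 0.73), ([279, 224, 15, 34], 0.72), ([244, 248, 47, 94], 0.62), ([280, 150, 44, 56], 0.57)]
loupe [([339, 190, 15, 22], 0.57)]
objective_can [([241, 166, 13, 24], 0.8)]
micrometer_case [([276, 224, 19, 32], 0.82)]
lock [([177, 167, 68, 71], 0.87), ([198, 268, 67, 91], 0.8), ([287, 154, 56, 68], 0.56)]
dial_grip [([235, 269, 23, 26], 0.77), ([318, 156, 24, 22], 0.61), ([215, 165, 24, 24], 0.61)]
shackle_bar [([209, 302, 33, 25], 0.74), ([191, 186, 20, 24], 0.57)]
scene [[-0.79, -0.372, 0.488, 0.041], [-0.613, 0.456, -0.645, 0.806], [0.018, -0.809, -0.588, 0.678], [0.0, 0.0, 0.0, 1.0]] -0.13996512063563957
side [[-0.561, -0.657, 0.504, 0.012], [-0.828, 0.437, -0.351, 0.536], [0.01, -0.614, -0.789, 0.928], [0.0, 0.0, 0.0, 1.0]] 0.05261745069988324
{'mtx': array([[269.69231582,   0.        , 255.94059327],
       [  0.        , 269.69231582, 190.43184661],
       [  0.        ,   0.        ,   1.        ]]), 'k1': -0.041531804610813336, 'hand_eye': array([[-7.42866147e-06, -9.52061810e-01, -3.05905722e-01,
         7.90346157e-02],
       [ 9.99999213e-01,  3.76609573e-04, -1.19639556e-03,
         2.84555387e-04],
       [ 1.25424954e-03, -3.05905490e-01,  9.52061058e-01,
        -1.42254649e-01],
       [ 0.00000000e+00,  0.00000000e+00,  0.00000000e+00,
         1.00000000e+00]])} 0.6
```

View pics/a_scene.png

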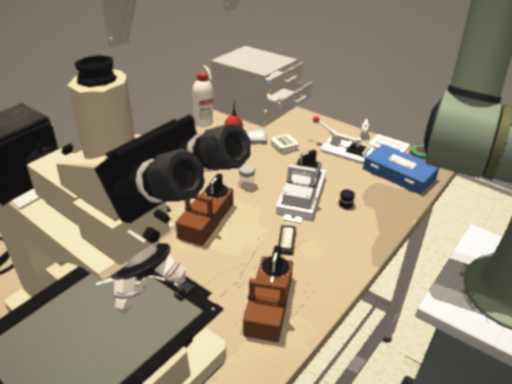

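View pics/a_side.png

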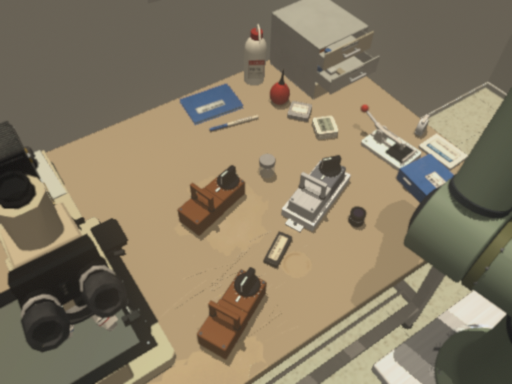

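The side view shows three lock shapes: two brown ones at (212,198) and (235,310), and a grey one at (317,190). The grey lock in the aluminium holder fits, with the loupe at (357,215), the can at (267,162) and the case at (278,249) around it. I'll localise it roughly, then go above it for a close crop.

```bash
python3 - <<'E'
from h import *
c,T=c2w('side')
for n,uv,z in [('dial',(330,166),.088),('bar',(314,184),.094),('loupe',(357,216),.017),('can',(267,162),.03),('case',(278,249),.006)]: print(n,at_z(c,T,uv,z).round(3))
c,T=c2w('scene')
for n,uv,z in [('dial',(309,159),.088),('bar',(302,175),.094),('loupe',(346,199),.017),('can',(247,178),.03),('case',(287,239),.006)]: print(n,at_z(c,T,uv,z).round(3))
E
```

```text
dial [ 0.521 -0.031  0.088]
bar [0.496 0.035 0.094]
loupe [ 0.413 -0.034  0.017]
can [0.651 0.049 0.03 ]
case [0.447 0.162 0.006]
dial [ 0.522 -0.027  0.088]
bar [0.493 0.049 0.094]
loupe [ 0.415 -0.032  0.017]
can [0.639 0.062 0.03 ]
case [0.449 0.161 0.006]
```

```bash
cat >> h.py <<'E'
from scipy.spatial.transform import Rotation as Rot
def down(phi):   # tool z down, tool y at world angle phi
    y=np.array([np.cos(phi),np.sin(phi),0]); z=np.array([0,0,-1.]); x=np.cross(y,z)
    q=Rot.from_matrix(np.stack([x,y,z],1)).as_quat(); return q[[3,0,1,2]]
E
python3 - <<'E'
from h import *
for k in (0,np.pi):
  for phi in (-1.06,-.66,-.26,.34,.34+np.pi/2,.34-np.pi/2):
    j=bot.solve_ik([.521,-.03,.12],down(phi+k)); print(round(phi+k,2),None if j is None else np.round(j,2))
bot.move_pose([.50,.02,.26],down(.34+np.pi/2-np.pi/2))
c,T=c2w('wrist'); im=save('wrist','b.png'); np.savez('b.npz',T=T); print(bot.read_clock())
for t in ['dial_grip','shackle_bar','notch_mark','objective_can','loupe','micrometer_case']:
    print(t,[(np.round(d['bbox']).astype(int).tolist(),round(d['confidence'],2)) for d in bot.search_frame('wrist',t)])
print(proj(c,T,[[.521,-.03,.08],[.495,.042,.094]]))
E
```

```text
-1.06 [-0.2   0.38 -0.43  0.77  0.    2.43]
-0.66 [-0.2   0.38 -0.43  0.77  0.    2.03]
-0.26 [-0.2   0.38 -0.43  0.77  0.    1.63]
0.34 [-0.2   0.38 -0.43  0.77  0.    1.03]
1.91 [-0.2   0.38 -0.43  0.77  0.   -0.54]
-1.23 [-0.2   0.38 -0.43  0.77  0.    2.6 ]
2.08 [-0.2   0.38 -0.43  0.77  0.   -0.71]
2.48 [-0.2   0.38 -0.43  0.77  0.   -1.11]
2.88 [-0.2   0.38 -0.43  0.77  0.   -1.51]
3.48 [-0.2   0.38 -0.43  0.77  0.   -2.11]
5.05 [-0.2   0.38 -0.43  0.77  0.    2.6 ]
1.91 [-0.2   0.38 -0.43  0.77  0.   -0.54]
2.9083
dial_grip [([388, 73, 42, 41], 0.88), ([246, 204, 39, 42], 0.59)]
shackle_bar [([236, 157, 56, 19], 0.93), ([380, 0, 91, 27], 0.69)]
notch_mark [([362, 0, 110, 118], 0.88), ([240, 120, 52, 123], 0.6)]
objective_can [([345, 156, 36, 33], 0.83)]
loupe [([175, 163, 31, 28], 0.67)]
micrometer_case [([241, 10, 34, 76], 0.69)]
[[257.98259908 211.32056838]
 [257.70835402 154.21152055]]
```

View pics/b.png

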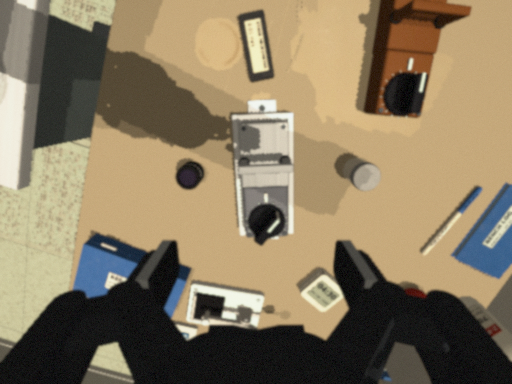

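The close view shows the grey lock at (264,172), with its dial at (266,222) and shackle bar at (264,166). The brown lookalike is at (405,70), the loupe at (190,175) and the can at (365,175). I'll confirm with an enlarged crop.

```bash
python3 - <<'E'
import cv2
i=cv2.imread('pics/b.png')[90:255,215:315]; cv2.imwrite('pics/b2.png',cv2.resize(i,None,fx=3.6,fy=3.6,interpolation=cv2.INTER_CUBIC))
E
```

```text
(no output)
```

View pics/b2.png

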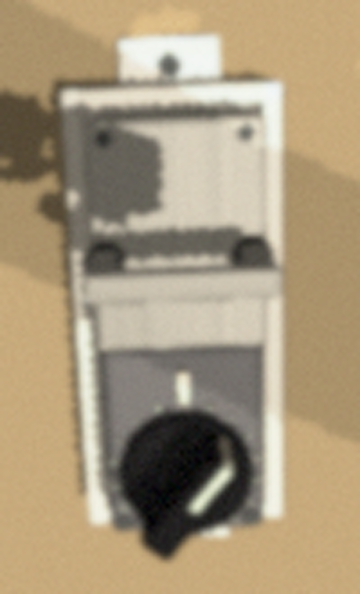

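The crop shows the grey steel and plastic lock in its pale holder. The notch mark is at image (266,198). The dial's white line points up-right, which puts the dial at about -0.7 rad. Next I'll fit the lock pose from known points and check the dial by reprojection.

```bash
cat > fit.py <<'E'
from h import *
from scipy.optimize import least_squares
T=np.load('b.npz')['T']; c=bot.calibration('wrist')
# lock-frame pts (seated: world z = lock z+.006) vs crop px
M=[((0,-.0495,.050),(183,388)),((-.032,-.005,.093),None),((0,0,.093),(182,285)),
   ((-.042,.060,.018),(60,85)),((.042,.060,.018),(283,83)),((.042,-.122,.018),(284,518))]
M=[(np.array(a)+[0,0,.006],np.array(b)/3.6+[215,90]-.5) for a,b in M if b is not None]
def w(p,P):
    s,k=np.sin(p[2]),np.cos(p[2]); P=np.atleast_2d(P); return np.c_[p[0]+k*P[:,0]-s*P[:,1],p[1]+s*P[:,0]+k*P[:,1],P[:,2]]
A=np.array([m[0] for m in M]); B=np.array([m[1] for m in M])
r=least_squares(lambda p:(proj(c,T,w(p,A))-B).ravel(),[.495,.045,.34],x_scale=[.01,.01,.1],loss='soft_l1')
p=r.x
if __name__=='__main__':
    print(p,(proj(c,T,w(p,A))-B).round(1).tolist())
    print('dial',w(p,[0,-.085,.082]))
    np.save('pose.npy',p)
    i=cv2.resize(cv2.imread('pics/b.png')[90:255,215:315],None,fx=3.6,fy=3.6,interpolation=cv2.INTER_CUBIC)
    out=[]
    def dr(im,L,col):
        q=((proj(c,T,w(p,L))+.5-[215,90])*3.6).astype(np.int32); cv2.polylines(im,[q],True,col,1)
    for d in (-.698,-1.047):
        im=i.copy()
        for z,y0,y1,x in ((.054,-.112,.05,.032),(.024,-.122,.06,.042),(.099,-.005,.005,.032)):
            dr(im,[[-x,y0,z],[x,y0,z],[x,y1,z],[-x,y1,z]],(0,0,255))
        s,k=np.sin(d),np.cos(d)
        for z in (.06,.090): dr(im,[[k*a-s*b,-.085+s*a+k*b,z] for a,b in ((-.007,-.022),(.007,-.022),(.007,.022),(-.007,.022))],(0,255,0))
        out.append(im)
    cv2.imwrite('pics/fit.png',np.hstack(out))
E
python3 fit.py
```

```text
[0.50862558 0.02977079 0.37695052] [[-0.1, -0.2], [0.3, 0.2], [0.0, 1.0], [0.1, -0.9], [-0.5, -0.1]]
dial [[ 0.53991296 -0.04926148  0.082     ]]
```

View pics/fit.png

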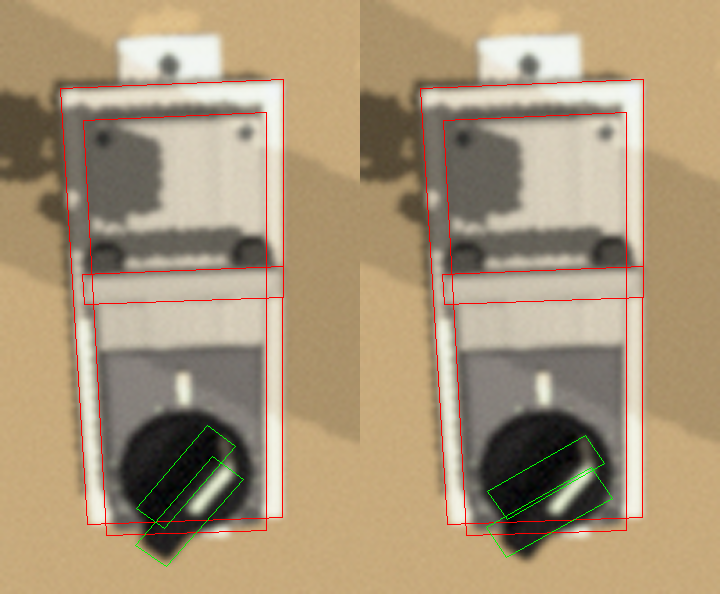

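```bash
python3 - <<'E'
from h import *
from fit import w,c as cw,T as Tw
p=np.load('pose.npy'); p[2]=.36; 
print('loupe',at_z(cw,Tw,(190,174),.034).round(3),'can',at_z(cw,Tw,(365,176),.05).round(3))
out=[]
for n,(x,y) in (('side',(270,130)),('scene',(260,130))):
    c,T=c2w(n); im=cv2.imread(f'pics/a_{n}.png')
    i=cv2.resize(im[y:y+100,x:x+100],None,fx=4,fy=4,interpolation=cv2.INTER_CUBIC)
    for z,y0,y1,xx in ((.054,-.112,.05,.032),(.024,-.122,.06,.042),(.099,-.005,.005,.032)):
        q=((proj(c,T,w(p,[[-xx,y0,z],[xx,y0,z],[xx,y1,z],[-xx,y1,z]]))+.5-[x,y])*4).astype(np.int32); cv2.polylines(i,[q],True,(0,0,255),1)
    out.append(i)
cv2.imwrite('pics/chk.png',np.hstack(out))
E
```

```text
loupe [ 0.418 -0.026  0.034] can [0.645 0.055 0.05 ]
```

View pics/chk.png

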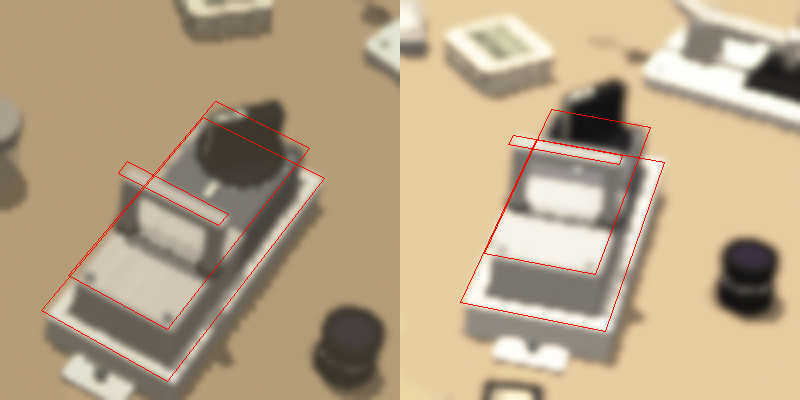

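The overlay from the other two cameras agrees to about 5 mm, so the fit is good enough to approach. I'll take one close look above the dial at the grasp orientation.

```bash
python3 - <<'E'
from h import *
from fit import w
p=np.load('pose.npy'); p[2]=.36; D=w(p,[0,-.085,.082])[0]; print(D)
bot.move_pose([D[0],D[1],.17],down(.36-.698))
c,T=c2w('wrist'); im=save('wrist','c.png'); np.savez('c.npz',T=T); print(bot.read_clock(), bot.read_position())
def dr(L,col):
    q=(proj(c,T,w(p,L))+.5).astype(np.int32); cv2.polylines(o,[q],True,col,1)
o=im[:,:,::-1].copy()
for z,y0,y1,x in ((.054,-.112,.05,.032),(.024,-.122,.06,.042),(.099,-.005,.005,.032),(.054,-.056,-.043,.002)): dr([[-x,y0,z],[x,y0,z],[x,y1,z],[-x,y1,z]],(0,0,255))
s,k=np.sin(-.698),np.cos(-.698)
dr([[k*a-s*b,-.085+s*a+k*b,.09] for a,b in ((-.007,-.022),(.007,-.022),(.007,.022),(-.007,.022))],(0,255,0))
t=np.linspace(0,6.28,40); dr(np.c_[.026*np.cos(t),-.085+.026*np.sin(t),t*0+.06],(0,255,0))
cv2.imwrite('pics/c2.png',cv2.resize(o,None,fx=1.5,fy=1.5,interpolation=cv2.INTER_CUBIC))
E
```

```text
[ 0.53856889 -0.04978044  0.082     ]
3.85 [ 0.53875078 -0.04936461  0.17086256]
```

View pics/c2.png

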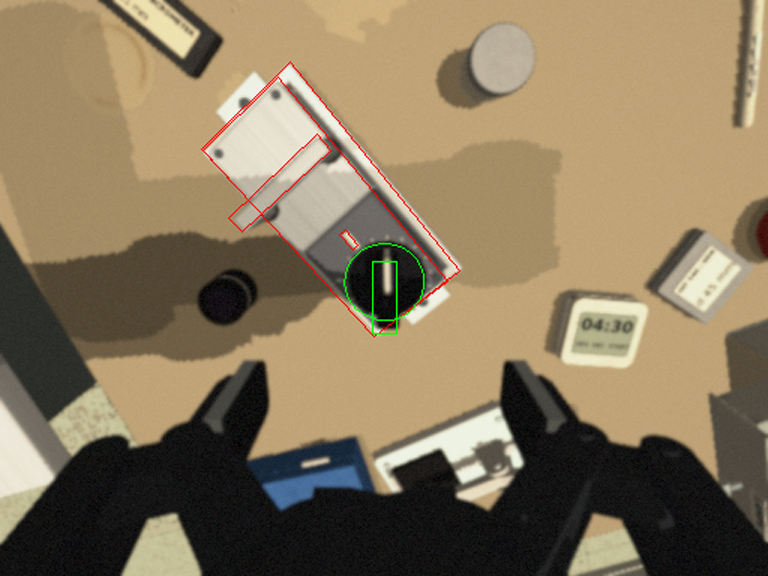

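The reprojection matches the skirt, notch and holder rim within about 2 mm. The white line at (387,270) is vertical, so the dial is at -0.70. I'll descend, grip and turn it.

```bash
python3 - <<'E'
from h import *
from fit import w
p=np.load('pose.npy'); p[2]=.36; D=w(p,[0,-.085,.082])[0]
f=-.338; D=D+.002*np.array([-np.sin(f),np.cos(f),0])
print(bot.move_linear([D[0],D[1],.067],speed=.08,until_force=8), bot.read_position())
bot.set_gripper(0.0,40); print('w',bot.read_gripper_width(),bot.read_finger_force(),np.round(bot.read_ft_force(),1))
for a in np.arange(1,9)*.698/8:
    bot.move_pose([D[0],D[1],.067],down(f+a)); print(round(a,2),np.round(bot.read_ft_force(),1),np.round(bot.read_moment(),2)[2])
bot.wait(.3); print(np.round(bot.read_position(),4),bot.read_gripper_width(),bot.read_clock())
E
```

```text
False [ 0.53967708 -0.04800697  0.06751053]
w 0.15290118202874642 43.60880255699158 [-0.4  0.4  2.2]
0.09 [-0.4  0.4  3.5] -0.01
0.17 [-1.2 -0.7  4.3] -0.04
0.26 [-1.9  1.3  7. ] -0.01
0.35 [-2.   0.2  6.4] 0.06
0.44 [-1.4  1.1  4.7] 0.01
0.52 [-2.  -1.1  6.4] 0.02
0.61 [-2.3 -0.2  8.2] 0.06
0.7 [-3.5  0.4  8. ] 0.02
[ 0.5384 -0.0479  0.0672] 0.15431634842248348 8.2417
```

```bash
python3 - <<'E'
from h import *
from fit import w
p=np.load('pose.npy'); p[2]=.36
bot.set_gripper(1.0); P=bot.read_position()
bot.move_linear([P[0],P[1],.17],speed=.12)
B=w(p,[0,-.02,.1])[0]
bot.move_pose([B[0],B[1],.19],down(.36))
c,T=c2w('wrist'); im=save('wrist','d.png'); np.savez('d.npz',T=T); print(bot.read_clock())
q=proj(c,T,w(p,[[0,-.04,.06]]))[0].astype(int); x,y=q; x0,y0=max(0,x-100),max(0,y-75)
o=im[:,:,::-1].copy()
print(x0,y0)
def dr(L,col): cv2.polylines(o,[(((proj(c,T,w(p,L))+.5-[x0,y0])*4).astype(np.int32))],True,col,1)
o=cv2.resize(o[y0:y0+150,x0:x0+200],None,fx=4,fy=4,interpolation=cv2.INTER_CUBIC)
for z,a,b,xx in ((.054,-.112,.05,.032),(.024,-.122,.06,.042),(.099,-.005,.005,.032),(.054,-.056,-.043,.002)): dr([[-xx,a,z],[xx,a,z],[xx,b,z],[-xx,b,z]],(0,0,255))
cv2.imwrite('pics/d2.png',o)
E
```

```text
10.3667
155 126
```

View pics/d2.png

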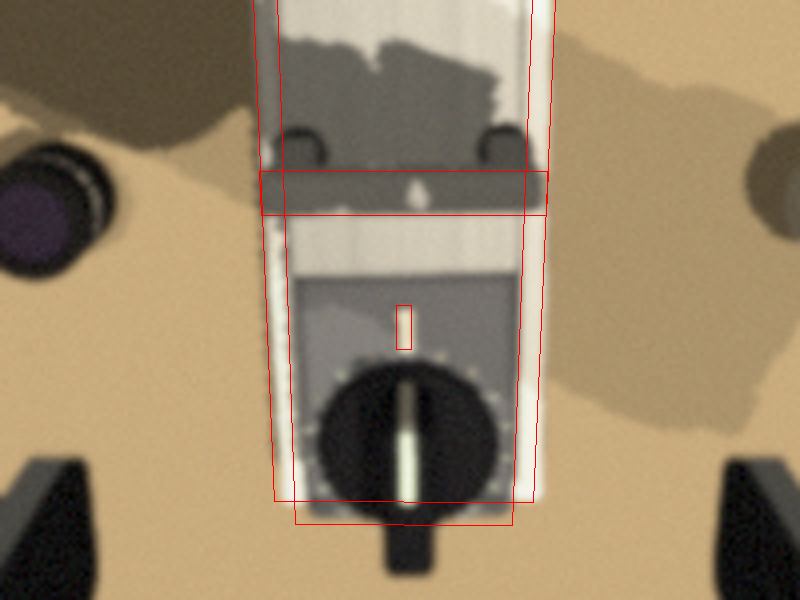

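The dial now points straight at the notch mark: the line is at crop (407,440) and the mark at (405,330). The fitted shackle bar outline lies exactly on the bar. Next I'll grip the bar and pull.

```bash
python3 - <<'E'
from h import *
p=np.load('pose.npy'); B=p[:2]; q=down(.36+np.pi/2)
bot.set_gripper(.6)
bot.move_pose([B[0],B[1],.17],q)
print(bot.move_linear([B[0],B[1],.074],speed=.08,until_force=8),bot.read_position())
bot.set_gripper(0.0,80); print('w',bot.read_gripper_width(),bot.read_finger_force(),np.round(bot.read_ft_force(),1))
P=np.array(bot.read_position())
for dz in (.008,.016,.020):
    bot.move_linear([B[0],B[1],.074+dz],speed=.03); print(dz,np.round(bot.read_position(),4),np.round(bot.read_ft_force(),1))
bot.wait(.2); print(np.round(bot.read_ft_force(),1),bot.read_gripper_width(),bot.read_clock())
E
```

```text
False [0.50910184 0.02973413 0.07448227]
w 0.09672477892445859 78.18078517913818 [ 0.7 -0.6  4.4]
0.008 [0.5087 0.0297 0.0821] [ 0.7 -0.7 -0.9]
0.016 [0.5087 0.0297 0.0902] [ 1.5 -1.6 -0.6]
0.02 [0.5086 0.0298 0.0941] [ 0.3 -0.5 -1.1]
[ 0.3 -1.1 -0.6] 0.09554410292002614 15.3
```

The shackle slides freely, with only its own weight (about 0.8 N) on the tool. I'll lift out.

```bash
python3 - <<'E'
from h import *
p=np.load('pose.npy'); B=p[:2]
bot.move_linear([B[0],B[1],.102],speed=.02); bot.wait(.3); print(np.round(bot.read_ft_force(),1))
bot.move_linear([B[0],B[1],.235],speed=.05); bot.wait(1); print(np.round(bot.read_ft_force(),1),np.round(bot.read_moment(),2),bot.read_position(),bot.read_gripper_width(),bot.read_clock())
a=save('side','e_side.png')[60:300,200:440]; b=save('wrist','e_w.png')
cv2.imwrite('pics/e.png',np.hstack([cv2.resize(a,(384,384)),cv2.resize(b,(416,384))])[:,:,::-1])
E
```

```text
[ 0.7 -0.2 -4.7]
[-0.2 -0.6 -6.2] [0.03 0.04 0.02] [0.50864482 0.02976942 0.23502042] 0.0987602576511051 19.9583
```

View pics/e.png

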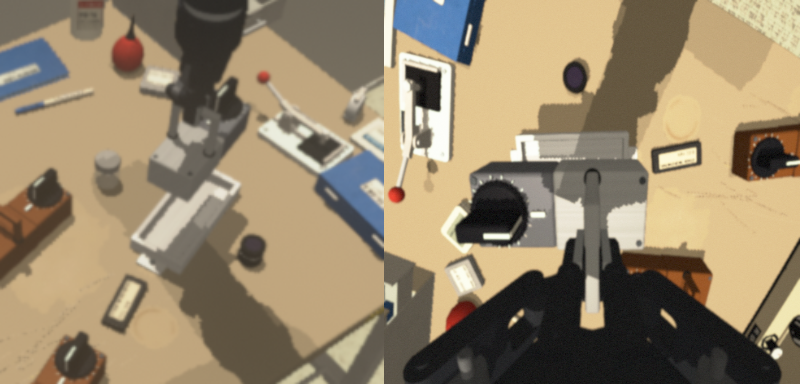

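The lock hangs level from the open shackle above the empty holder. The dial points at the notch, and the loupe, can and case are undisturbed.

```bash
python3 -c "
from cell import bot
print(bot.close_job())"
```

```text
the job is handed in; nothing more can be done
None
```

I opened the lock, lifted it out by its open shackle with its underside about 14 cm above the bench, and handed the job in after about 20 s of the 48 s; the verdict was not reported back.

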